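# Feed a plinth board through the roller press with the push stick

## Robot

A 7-joint arm with a two-finger parallel gripper is mounted at the origin on the work surface. World frame = base frame: x ahead of the robot, y to its left, z up, the work surface at z = 0. Lengths are in m, angles in rad, forces in N, time in s.
With the tool pointing down it reaches from about 0.425 to 1.025 m from the base axis. Payload 3.6 kg.
Tool frame: the origin (TCP) lies between the finger pads; the fingertips stand 14 mm ahead of it and the grasp point (between the pads) lies 5 mm behind it; z points along the fingers, y is the direction in which the jaws open and shut (so a half turn about z gives the same grasp; the last joint's range is limited). The gripper opens to 85 mm and grips with 20 to 120 N. Pads are 22 mm wide; open, the fingers measure 114 mm over their backs; the gripper's body (76 mm by 85 mm) begins 54 mm behind the grasp point. The pads swing forward as they close: fully open they stand 13 mm farther back than shut.
Start: joints at [1.143, 0.591, 0.048, 1.609, -0.033, 0.943, -0.034], TCP at [0.238, -0.685, 0.245] pointing down, gripper open.
Joint ranges: [-2.69, 2.69], [-0.47, 2.24], [-1.27, 1.36], [0.19, 2.51], [-1.53, 4.68], [0.08, 2.07], [-3.09, 3.09]. Speed limits (rad/s): [2.57, 2.57, 3.14, 3.14, 3.14, 3.14, 3.14].

## Interface

Orientations are given as a unit quaternion [x, y, z, w].
In Python, from workcell import robot gives the robot as it stands.
- The arm moves only by the tool move_arm, never from a script. Its argument "rows" is a list of rows, each a list of 3 entries, a list of its own where there are three numbers: the turn, a rotation vector about the tool's x, y, z in rad, then the shift along the tool's x, y, z in m, then the finger opening in m, from 0 to 0.0854. In form: [[[ax, ay, az], [dx, dy, dz], hand], ...]. A call has 1 to 8 rows; each row is the pose to reach, as a shift and turn from the pose commanded when the call began, along the tool's axes at that moment; what a row does not reach only later rows make up. A row lasts 1/8 s, in which the tool goes at most 62.5 mm and 10.7 degrees, less where a joint would pass 70% of its speed; a pose out of reach is approached as far as the arm can. A call with a gripper value outside its range is refused whole. The fingers move at their own pace and stop on an object; the grip force is fixed at half the most. Time passes only in rows, so rows that repeat a pose let the fingers close. It gives the time, the measured TCP pose, the force and the opening at its end, in the units of the state.
- robot.observe(): the state, without advancing time (a new reading comes with each control period).
- robot.snapshot(name): name is "side" or "top" or "wrist"; returns a dict with "pixels" (384x512x3 uint8, blue, green, red), "z_map" (384x512 float32, m along the optical axis (not along the pixel's ray), 0 where there is no reading), "K" (3x3 intrinsics, pixels), "dist" ([k1, k2, p1, p2, k3] as OpenCV has them; the pictures are not rectified), "pose" (4x4, takes a point from camera to world coordinates). Camera axes: x right, y up, looking along -z (the intrinsics and any distortion apply to the point x, -y, -z); pixel columns grow to the right and rows downward; lengths in m; the calibration is good to about 2 mm. A picture is of the moment at which its call begins.
- robot.hand_in(): hands the job in, once; it reports no verdict.
The state is a dict: "clock": time; "qpos": joint angles; "dq": joint speeds; "tau": joint torques, N m; "tcp_pos": TCP position; "ee_rot": TCP orientation; "force": force on the tool from outside, world axes, zero at the start; "moment": the same for the moment, N m; "finger_gap": finger opening in m.
Only numpy, scipy, OpenCV 4.12 (cv2) and the standard library are available. Lean on these libraries where they do the work, as an engineer would, in place of code of your own. Each camera call takes 0.05 s, during which the arm holds its last target. There are 200 camera calls.

## Task

Pick up the wooden push stick by its handle and use it to push the plinth board along the bed, under the guard and the sprung roller of the press, out on the far side and up against the buffer of the end stop, seating it there with a light but definite push (about 10 N, never above 20 N). Never push the board itself with more than 25 N; keep the gripper itself off the board and the press, and do not disturb the cup, figurine and jar. Then draw the stick back out, lay it flat on the bench off the press and let go, leaving the board lying at the stop.

Things in the scene. Friction and masses are not known exactly. Their poses are not given: they have to be found in the camera images.
- press: Hand-fed roller press fixed to the bench. Aluminium bed 530 long x 150 wide, level, its top 30 mm above the bench. Origin on the bench below the roller axis at mid-width; x is the feed direction, infeed to outfeed; z up. The bed runs from x = -280 to +250 mm.
- press_infeed (a point): Middle of the bed's infeed end, on its top; axes as the press. Two upright guide strips 18 mm tall stand on the bed: 120 mm apart over the first 170 mm, then narrowing over 65 mm to 94 mm, and 94 mm apart from there to the outfeed end.
- press_slot (a point): Middle of the foot of the guard's entry slot, on the bed; axes as the press. The slot is 24 mm high. The guard is 80 mm long (press x -40 to +40) and 146 wide, its top 117 mm above the bench with two black screw knobs up to 135 mm; the exit slot is the same.
- press_nip (a point): Point on the bed under the roller axis; axes as the press. The free-turning rubber roller, 40 mm diameter, rests 10 mm above the bed; the board lifts it against a spring (5 to 8 N down), so it resists while going in and passing under. Once the board's tail is 15 mm past the axis it slides freely.
- roller_lift (a joint): Height by which the sprung roller is lifted from rest, m: 0 at rest, about 0.004 while the board is under it, range 0 to 0.012.
- board: Plinth board, plywood with a thin pale wood facing, 100 long (local x) x 90 wide x 14 mm thick, about 110 g, lying loose on the infeed bed, a few mm off the centre line and slightly askew. Origin at the centre of its underside; local x points along the feed, towards the roller.
- board_front (a point): Middle of the board's leading edge face (50 mm ahead of its origin, 7 mm above its underside).
- board_tail (a point): Middle of the board's trailing edge face (50 mm behind its origin, 7 mm above its underside), where the stick pushes.
- stop: Dark steel end stop: a block 30 mm long x 84 wide x 24 mm high clamped rigidly on the outfeed bed between the guides, with a round steel buffer head (24 mm across) on a screw standing out of its face towards the roller. Where the block sits along the bed varies. Origin at the centre of the block's underside, axes as the press.
- stop_block_face (a point): Middle of the block's face that looks back at the roller; x along the feed. The buffer head stands 5 to 30 mm proud of this face, by an amount set differently each time and not given here: it must be found by feel. It does not give. The board must end against the head; the board's tail is then 55 to 105 mm past the roller axis.
- stick: Wooden push stick, about 120 g, lying flat on the bench at the infeed end. A flat blade 8 mm thick and 30 wide runs from x = -50 to +210 mm in its own frame, its last 12 mm widened to a 50 mm wide square nose at x = +210. An upright handle 40 (x) x 22 (y) mm rises over the origin, its top 80 mm above the underside. Origin on the underside below the handle; x points towards the nose, z up.
- stick_nose (a point): Middle of the stick's nose face, 210 mm ahead of the handle, 4 mm above the underside.
- stick_grip (a point): Point in the middle of the handle to take hold of, 58 mm above the stick's underside; pinch across the 22 mm (local y).
- cup: Bystander: steel cup, 66 mm wide, 85 mm tall, origin at the middle of its underside.
- figurine: Bystander: white plaster figurine, 168 mm tall, about 100 mm across the arms, origin at the middle of its underside.
- jar: Bystander: white jar with black cap, 56 mm wide, 60 mm tall, origin at the middle of its underside.
Things that resemble listed ones, but are neither listed nor needed, are in the scene too. Of the things like the board, leave any that is green or red; of the rest the larger one is meant.

How it is judged:
By the outcome, as a careful person would: the job done as asked, in the order asked, and still so for the second after the job is handed in, with the robot touching nothing.
It also fails if it takes over 70 s, if anything falls off the work surface, if the arm or the gripper's body presses on something with over 40 N, if the wrist force passes 120 N, or if a joint passes its speed limit or range.

## Working session

There is one attempt and no reset: what is moved stays moved. The work goes in short steps, Python scripts to look and compute and a tool call to move; the robot and the scene stay as the last step left them, time stands still between calls to the robot, and variables do not carry over. Pictures are saved under pics/ and viewed, about 8 in all and at most 12, crops included, and the job is handed in when it is done.

Besides the shell and the picture viewer there is one more tool, called after "Call:" by a JSON object that holds its "op" and its "data". move_arm: Moves the arm, as the interface text tells. Its arguments: {"type":"object","properties":{"rows":{"type":"array","items":{"type":"array"}}},"required":["rows"]}

```bash
mkdir -p pics; ls; python3 - <<'E'
from workcell import robot
import cv2,numpy as np
print(robot.observe())
for n in("top","side"):
    s=robot.snapshot(n); np.savez(f"pics/{n}0.npz",**s)
    cv2.imwrite(f"pics/{n}0.png",s["pixels"]); print(n,s["K"].tolist(),s["dist"],np.round(s["pose"],4).tolist())
E
```

```text
pics
{'clock': 0.0, 'qpos': array([ 1.14248474,  0.59215654,  0.04831213,  1.60984862, -0.03330147,
        0.94270239, -0.03370694]), 'dq': array([ 0.00032999, -0.00028184, -0.00095202,  0.00036722,  0.0003596 ,
        0.00048346, -0.00113837]), 'tau': array([ 5.05512116e-05, -5.48689198e+01,  1.54654685e+00, -1.98122746e+01,
        9.39957099e-03,  8.77984450e-03, -8.95285808e-06]), 'tcp_pos': array([ 0.23796215, -0.68397605,  0.24410441]), 'ee_rot': array([ 9.86014535e-01,  1.66655343e-01, -2.59772474e-04, -1.12531646e-03]), 'force': array([-0.5245346 ,  1.17565246,  0.53232093]), 'moment': array([0.04021994, 0.01096333, 0.02064425]), 'finger_gap': 0.08556823345506549}
top [[423.7644362181631, 0.0, 254.15295770792272], [0.0, 423.7644362181631, 191.46466421106754], [0.0, 0.0, 1.0]] [-0.02080001  0.          0.          0.          0.        ] [[0.03, 0.9972, -0.0691, 0.4713], [-0.9995, 0.0302, 0.0022, 0.0249], [0.0043, 0.069, 0.9976, 1.2083], [0.0, 0.0, 0.0, 1.0]]
side [[369.0696250988881, 0.0, 255.22090510120736], [0.0, 369.0696250988881, 190.79021514312112], [0.0, 0.0, 1.0]] [-0.06542059  0.          0.          0.          0.        ] [[-0.9935, 0.0813, -0.0793, 0.4877], [-0.1111, -0.5537, 0.8253, 0.8256], [0.0232, 0.8288, 0.5591, 0.62], [0.0, 0.0, 0.0, 1.0]]
```

View pics/top0.png

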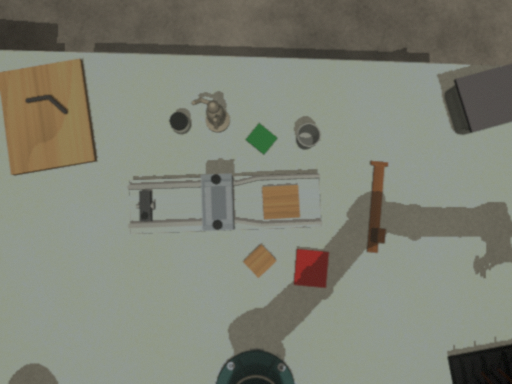

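View pics/side0.png

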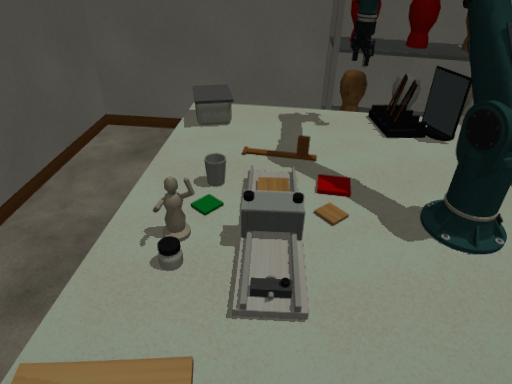

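Top view: the press runs along image-left, which is about world +y. The board is at (281,201), the guard at (217,203) and the stop at (146,205). The stick is at (376,205), with its nose at (378,163) and handle at (378,236). The side view agrees; the cup, figurine and jar stand on the +x side of the press.

```bash
cat > h.py <<'E'
import cv2,numpy as np
from workcell import robot
def cast(s,uv,z):
    uv=np.asarray(uv,float).reshape(-1,1,2)
    p=cv2.undistortPoints(uv,s["K"],s["dist"]).reshape(-1,2)
    d=np.c_[p[:,0],-p[:,1],-np.ones(len(p))]@s["pose"][:3,:3].T
    o=s["pose"][:3,3]
    return o+d*((z-o[2])/d[:,2])[:,None]
def cloud(s):
    h,w=s["z_map"].shape
    v,u=np.mgrid[:h,:w]
    p=cv2.undistortPoints(np.c_[u.ravel(),v.ravel()].astype(float).reshape(-1,1,2),s["K"],s["dist"]).reshape(-1,2)
    d=np.c_[p[:,0],-p[:,1],-np.ones(len(p))]*s["z_map"].reshape(-1,1)
    return (d@s["pose"][:3,:3].T+s["pose"][:3,3]).reshape(h,w,3)
def rect(s,mask,z):
    c=max(cv2.findContours(mask,cv2.RETR_EXTERNAL,cv2.CHAIN_APPROX_NONE)[0],key=cv2.contourArea)
    P=(cast(s,c.reshape(-1,2),z)[:,:2]*1000).astype(np.float32)
    return c,P,cv2.minAreaRect(P)
def show(name,s,x0,x1,y0,y1,k):
    cv2.imwrite(f"pics/{name}.png",cv2.resize(s["pixels"][y0:y1,x0:x1],None,fx=k,fy=k,interpolation=cv2.INTER_CUBIC))
E
python3 - <<'E'
from h import *
s=dict(np.load("pics/top0.npz"))
show("t1",s,120,400,150,290,2.8)
im=s["pixels"];hsv=cv2.cvtColor(im,cv2.COLOR_BGR2HSV)
for n,p in dict(board=(281,201),stick=(376,190),handle=(378,236),bed=(250,200),strip=(170,183),rail=(170,225),stop=(146,205),guard=(217,203),bench=(340,120)).items():
    print(n,hsv[p[1],p[0]],np.round(cloud(s)[p[1],p[0]],4))
def sub(m,x0,x1,y0,y1):
    o=np.zeros_like(m);o[y0:y1,x0:x1]=m[y0:y1,x0:x1];return o
wood=((hsv[...,1]>80)&(hsv[...,0]<25)).astype(np.uint8)*255
c,P,r=rect(s,sub(wood,240,320,170,235),.044);print("board",r)
c,P,r=rect(s,sub(wood,350,400,150,260),.008);print("stick",r)
P=P[np.argsort(P[:,0])]
# widths along x
for x in range(int(P[0,0]),int(P[-1,0]),12):
    q=P[abs(P[:,0]-x)<4];print(x,q[:,1].min().round(1),q[:,1].max().round(1))
C=cloud(s)
for z0,z1,n in((.105,.125,"guardtop"),(.04,.056,"rails"),(.07,.09,"handletop")):
    m=((C[...,2]>z0)&(C[...,2]<z1)).astype(np.uint8)*255
    m=sub(m,120,400,150,260) 
    P=C[m>0][:,:2]*1000
    if n=="handletop":P=P[P[:,1]<-200]
    if len(P): print(n,len(P),P.min(0),P.max(0),cv2.minAreaRect(P.astype(np.float32)))
E
```

```text
board [ 16 127 143] [ 0.5277 -0.0521  0.0476]
stick [ 13 138 107] [ 0.5689 -0.324   0.0101]
handle [ 13 124  70] [ 0.4407 -0.3108  0.0783]
bed [ 51  22 152] [0.5288 0.0331 0.0288]
strip [ 27  19 118] [0.5692 0.2572 0.0325]
rail [ 30  19 134] [0.453  0.2486 0.0508]
stop [38 15 66] [0.5053 0.3159 0.0536]
guard [ 90  14 109] [0.5141 0.117  0.119 ]
bench [ 49  26 154] [ 7.701e-01 -2.204e-01 -1.000e-04]
board ((526.5956420898438, -50.72414779663086), (89.1412353515625, 97.95777893066406), 4.927871227264404)
stick ((523.4325561523438, -329.35491943359375), (48.795753479003906, 256.80364990234375), 87.99198913574219)
395 -326.5 -301.0
407 -329.2 -300.9
419 -346.1 -303.5
431 -346.0 -303.4
443 -348.7 -303.3
455 -351.4 -305.9
467 -334.3 -305.8
479 -334.1 -305.7
491 -334.0 -308.3
503 -336.7 -308.2
515 -336.6 -308.1
527 -336.5 -310.8
539 -339.2 -310.6
551 -339.1 -313.3
563 -339.0 -313.2
575 -341.8 -313.1
587 -341.7 -315.8
599 -341.6 -315.7
611 -344.3 -315.6
623 -344.2 -318.3
635 -346.9 -318.2
647 -355.5 -309.5
guardtop 1602 [443.75923575  73.79932306] [592.90558689 161.39507551] ((517.6848754882812, 117.65023803710938), (146.0943145751953, 80.44893646240234), 3.841810703277588)
rails 2665 [ 423.54938803 -309.62055623] [602.51510741 369.67664672] ((520.921630859375, 29.619873046875), (681.7828369140625, 174.18377685546875), 88.25690460205078)
handletop 133 [ 422.3025641  -329.70785767] [ 462.18561322 -305.33748483] ((442.3145751953125, -317.6149597167969), (22.508419036865234, 39.62833023071289), 86.17327117919922)
```

View pics/t1.png

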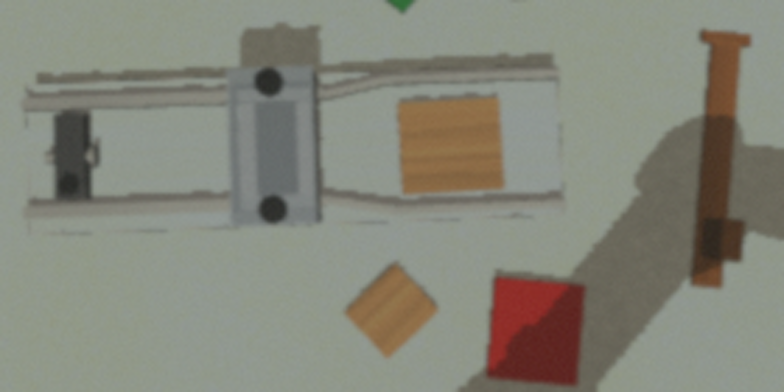

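Call:
{"op": "move_arm", "data": {"rows": [[[0,0,0.05],[0.039,-0.035,0.01],0.0854],[[0,0,0.1],[0.078,-0.07,0.02],0.0854],[[0,0,0.16],[0.118,-0.105,0.03],0.0854],[[0,0,0.22],[0.157,-0.14,0.045],0.0854],[[0,0,0.28],[0.197,-0.175,0.06],0.0854],[[0,0,0.34],[0.236,-0.21,0.075],0.0854],[[0,0,0.412],[0.275,-0.245,0.09],0.0854],[[0,0,0.412],[0.3134,-0.2789,0.09],0.0854]]}}

```text
clock: 1.1
tcp_pos: [0.4424, -0.316, 0.1539]
ee_rot: [0.999, -0.039, -0.001, -0.001]
force: [0.5, -0.2, 0.5]
finger_gap: 0.0855
```

```bash
python3 - <<'E'
from h import *
from scipy.spatial.transform import Rotation as R
o=robot.observe();print(o["clock"],o["tcp_pos"],R.from_quat(o["ee_rot"]).as_matrix().round(3).tolist(),o["force"],o["qpos"].round(2))
s=robot.snapshot("wrist");C=cloud(s)
cv2.imwrite("pics/w1.png",s["pixels"])
m=(C[...,2]>.06)&(C[...,2]<.09)&(s["z_map"]>0)&(C[...,1]<-.2)
P=C[m][:,:2]*1000
if len(P):print(len(P),cv2.minAreaRect(P.astype(np.float32)))
# refine press
s=dict(np.load("pics/top0.npz"));C=cloud(s)
m=(C[...,2]>.112)&(C[...,2]<.124);m[:,:190]=0;m[:,250:]=0
P=(C[m][:,:2]*1000).astype(np.float32);print("guard",cv2.minAreaRect(P))
m=(C[...,2]>.042)&(C[...,2]<.056)
f=m.copy();f[:,:128]=0;f[:,200:]=0
for n,lo,hi in(("near",430,480),("far",545,600)):
    q=C[f][:,:2]*1000;q=q[(q[:,0]>lo)&(q[:,0]<hi)];l=np.polyfit(q[:,1],q[:,0],1);print(n,len(q),l,np.polyval(l,117.6),q[:,1].min(),q[:,1].max())
q=C[f][:,:2]*1000;q=q[(q[:,0]>490)&(q[:,0]<535)];print("stop",cv2.minAreaRect(q.astype(np.float32)))
E
```

```text
1.1 [ 0.44238635 -0.31602482  0.15390059] [[0.997, -0.077, -0.003], [-0.077, -0.997, 0.002], [-0.003, -0.001, -1.0]] [ 0.54858373 -0.20488467  0.49895062] [ 0.43  0.5   0.14  2.09 -0.13  0.56 -0.98]
1856 ((441.9250183105469, -322.4409484863281), (22.120758056640625, 39.507991790771484), 85.8453598022461)
guard ((424.07708740234375, 106.189697265625), (736.6331176757812, 85.4640884399414), 6.9644598960876465)
near 354 [-4.47888525e-02  4.68025912e+02] 462.75874260840203 169.8368252341085 363.7969551888964
far 326 [-6.89213891e-02  5.78768493e+02] 570.6633378350638 173.7885636486773 369.6766467176333
stop ((512.05810546875, 320.1687927246094), (41.0584831237793, 51.15382766723633), 1.7572859525680542)
```

View pics/w1.png

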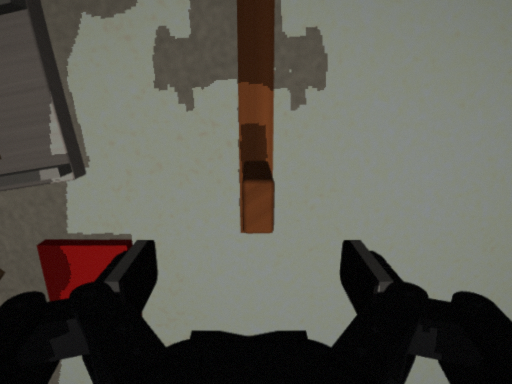

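Wrist view: the handle is at (257,205), roughly centred between the fingers at x≈148 and 348. I'll correct by a few mm, descend and grip.

Call:
{"op": "move_arm", "data": {"rows": [[[0,0,0],[0,0.004,0.04],0.0854],[[0,0,0],[0,0.004,0.08],0.0854],[[0,0,0],[0,0.004,0.101],0.0854],[[0,0,0],[0,0.004,0.101],0.0854],[[0,0,0],[0,0.004,0.101],0.0],[[0,0,0],[0,0.004,0.101],0.0],[[0,0,0],[0,0.004,0.101],0.0],[[0,0,0],[0,0.004,0.101],0.0]]}}

```text
clock: 2.15
tcp_pos: [0.4428, -0.3228, 0.0551]
ee_rot: [0.999, -0.038, 0.001, 0.0]
force: [-1.3, -0.7, 5.3]
finger_gap: 0.0218
```

```bash
python3 - <<'E'
from h import *
from scipy.spatial.transform import Rotation as R
o=robot.observe();print(o["clock"],o["tcp_pos"],R.from_quat(o["ee_rot"]).as_matrix().round(3).tolist(),o["force"],o["finger_gap"])
s=robot.snapshot("wrist");C=cloud(s);
m=(C[...,2]>.03)&(s["z_map"]>0)
# press geometry from bed rails: top cloud
s=dict(np.load("pics/top0.npz"));C=cloud(s);C*=1000
g=C[180:228,202:236].reshape(-1,3);g=g[(g[:,2]>112)&(g[:,2]<124)]
r=cv2.minAreaRect(g[:,:2].astype(np.float32));print("guard",r)
rail=C[165:240,125:330].reshape(-1,3)
rail=rail[(rail[:,2]>42)&(rail[:,2]<56)]
for n,lo,hi in(("near",440,490),("far",550,600)):
    q=rail[(rail[:,0]>lo)&(rail[:,0]<hi)&(rail[:,1]>180)]
    for y in range(180,370,30):
        t=q[abs(q[:,1]-y)<12]
        if len(t):print(n,y,t[:,0].min().round(1),t[:,0].max().round(1),np.median(t[:,0]).round(1))
q=rail[(rail[:,0]>490)&(rail[:,0]<535)&(rail[:,1]>200)]
print("stop y hist",np.histogram(q[:,1],bins=range(280,350,5)))
E
```

```text
2.15 [ 0.44275499 -0.3227772   0.05512926] [[0.997, -0.077, 0.001], [-0.077, -0.997, -0.001], [0.001, 0.001, -1.0]] [-1.34339134 -0.70549553  5.32736175] 0.021774368670545555
guard ((513.1129150390625, 116.08811950683594), (121.59835815429688, 80.10354614257812), 2.1493470668792725)
near 180 454.7 465.9 460.3
near 210 453.8 462.6 458.3
near 240 450.1 461.7 455.9
near 270 449.3 460.8 454.7
near 300 445.6 489.5 457.1
near 330 444.7 488.9 453.1
near 360 444.0 452.6 447.1
far 180 561.3 570.1 566.9
far 210 557.6 569.6 564.1
far 240 556.8 568.6 562.7
far 270 556.2 565.1 560.3
far 300 552.4 563.9 558.2
far 330 551.4 563.3 556.7
far 360 550.5 559.4 554.9
stop y hist (array([ 0,  0,  2, 19, 15, 22, 20, 15, 19, 20, 15, 14,  9]), array([280, 285, 290, 295, 300, 305, 310, 315, 320, 325, 330, 335, 340,
       345]))
```

Call:
{"op": "move_arm", "data": {"rows": [[[0,0,0],[0,0,-0.03],0.0],[[0,0,0],[0,0,-0.06],0.0],[[0,0,-0.1],[0,0,-0.08],0.0],[[0,0,-0.27],[0,0,-0.08],0.0],[[0,0,-0.44],[0,0,-0.08],0.0],[[0,0,-0.61],[0,0,-0.08],0.0],[[0,0,-0.78],[0,0,-0.08],0.0],[[0,0,-0.95],[0,0,-0.08],0.0]]}}

```text
clock: 3.2
tcp_pos: [0.4417, -0.3221, 0.134]
ee_rot: [0.905, 0.425, -0.0, -0.0]
force: [-0.7, 0.3, -0.5]
finger_gap: 0.0216
```

Call:
{"op": "move_arm", "data": {"rows": [[[0,0,-0.16],[0,0,0],0.0],[[0,0,-0.32],[0,0,0],0.0],[[0,0,-0.48],[0,0,0],0.0],[[0,0,-0.64],[0,0,0],0.0],[[0,0,-0.74],[0,0,0],0.0],[[0,0,-0.767],[0,0,0],0.0],[[0,0,-0.767],[0,0,0],0.0],[[0,0,-0.767],[0,0,0],0.0]]}}

```text
clock: 4.2
tcp_pos: [0.4422, -0.3223, 0.1343]
ee_rot: [0.683, 0.731, -0.0, -0.0]
force: [0.8, -0.8, -1.1]
finger_gap: 0.0215
```

```bash
cat > st.py <<'E'
from h import *
from scipy.spatial.transform import Rotation as R
P0=np.array([518,117.6]);u=np.array([-.0698,.9976]);n=np.array([-.9976,-.0698])
def state():
    o=robot.observe();p=o["tcp_pos"]*1000;M=R.from_quat(o["ee_rot"]).as_matrix()
    print("t",o["clock"],"tcp",p.round(1),"press xy",((p[:2]-P0)@u).round(1),((p[:2]-P0)@n).round(1),"head",np.degrees(np.arctan2(M[1,0],M[0,0])).round(2),"tilt",M[2].round(4),"F",o["force"].round(1),"M",o["moment"].round(2))
    return o,M
E
python3 - <<'E'
from st import *
o,M=state()
s=robot.snapshot("top");np.savez("pics/top1.npz",**s)
hsv=cv2.cvtColor(s["pixels"],cv2.COLOR_BGR2HSV)
show("t2",s,200,420,150,290,3)
C=cloud(s)*1000
m=(hsv[...,1]>90)&(hsv[...,0]<25)&(C[...,2]>55)&(C[...,2]<130)&(C[...,0]>350)&(C[...,0]<700)&(C[...,1]>-450)&(C[...,1]<0)
q=C[m];print(len(q))
l=np.polyfit(q[:,1],q[:,0],1);print("line",l,"head",90+np.degrees(np.arctan(-l[0])))
for y in range(-330,-60,20):
    t=q[abs(q[:,1]-y)<8]
    if len(t):print(y,t[:,0].min().round(1),t[:,0].max().round(1),np.median(t[:,2]).round(1))
print(q[:,1].max())
E
```

```text
t 4.2 tcp [ 442.2 -322.3  134.3] press xy -433.5 106.3 head 93.91 tilt [-0.e+00 -2.e-04 -1.e+00] F [ 0.8 -0.8 -1.1] M [-0.02 -0.09  0.02]
822
line [-7.23954459e-02  4.21259356e+02] head 94.14072959565088
-310 430.2 454.5 89.0
-290 429.6 456.4 86.8
-270 429.0 453.1 86.8
-250 426.0 452.6 87.3
-230 425.4 449.4 86.5
-210 424.8 448.8 87.2
-190 421.7 448.2 87.3
-170 420.9 447.6 86.2
-150 417.7 444.4 87.2
-130 406.7 446.0 87.4
-110 406.6 453.8 87.0
-111.89431706525669
```

View pics/t2.png

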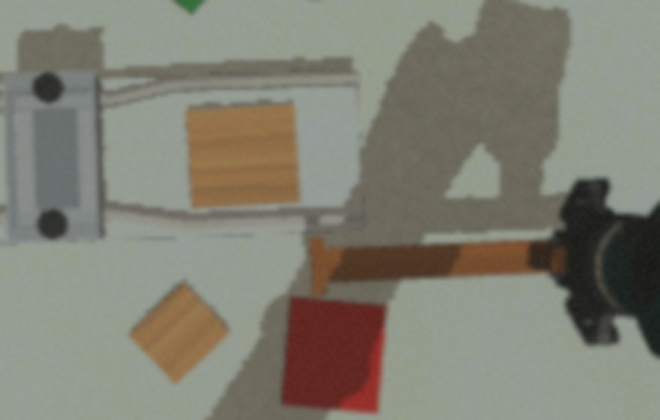

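The stick is held level at heading 94°. Its nose is at about (315,265) in the crop, next to the board at (245,155). Next I move sideways onto the centre line and lower behind the tail.

Call:
{"op": "move_arm", "data": {"rows": [[[0,0,0],[-0.021,0.02,0],0.0],[[0,0,0],[-0.021,0.055,0],0.0],[[0,0,0],[-0.021,0.085,0],0.0],[[0,0,0],[-0.021,0.104,0],0.0],[[0,0,0],[-0.021,0.104,0.015],0.0],[[0,0,0],[-0.021,0.104,0.03],0.0],[[0,0,0],[-0.021,0.104,0.037],0.0],[[0,0,0],[-0.021,0.104,0.037],0.0]]}}

```text
clock: 5.25
tcp_pos: [0.5458, -0.3361, 0.0961]
ee_rot: [0.683, 0.731, -0.001, -0.001]
force: [0.5, -0.2, -0.2]
finger_gap: 0.0211
```

```bash
python3 - <<'E'
from st import *
o,M=state()
s=robot.snapshot("top");np.savez("pics/top2.npz",**s)
hsv=cv2.cvtColor(s["pixels"],cv2.COLOR_BGR2HSV)
show("t3",s,200,420,150,290,3)
C=cloud(s)*1000
m=(hsv[...,1]>90)&(hsv[...,0]<25)&(C[...,2]>33)&(C[...,2]<60)&(C[...,0]>450)&(C[...,0]<600)&(C[...,1]>-300)&(C[...,1]<30)
q=C[m]
X=(q[:,:2]-P0)@u;Y=(q[:,:2]-P0)@n
for x in range(-400,-110,10):
    t=abs(X-x)<5
    if t.sum():print(x,t.sum(),Y[t].min().round(1),Y[t].max().round(1),np.median(q[t,2]).round(1))
E
```

```text
t 5.25 tcp [ 545.8 -336.1   96.1] press xy -454.6 4.0 head 93.91 tilt [ 0.0011 -0.0027 -1.    ] F [ 0.5 -0.2 -0.2] M [-0.05 -0.04  0.06]
-400 38 -10.8 14.2 48.6
-390 35 -11.2 14.0 49.9
-380 38 -11.9 13.6 49.4
-370 32 -11.7 13.1 48.6
-360 36 -9.5 15.6 49.2
-350 40 -10.0 15.0 49.6
-340 31 -10.3 14.6 49.5
-330 38 -10.6 14.2 48.6
-320 37 -11.1 14.0 48.9
-310 37 -11.7 16.0 49.2
-300 39 -11.9 15.8 48.9
-290 39 -12.3 15.4 48.0
-280 38 -12.6 15.1 49.1
-270 39 -10.2 14.8 50.4
-260 36 -13.6 14.1 48.5
-250 63 -22.3 24.6 50.0
-240 4 -8.4 -0.5 47.9
-220 24 -37.5 42.4 44.6
-210 114 -40.6 45.1 44.1
-200 115 -41.3 44.6 44.3
-190 114 -38.7 46.7 44.6
-180 114 -39.1 46.6 44.2
-170 119 -39.6 46.2 45.1
-160 113 -39.7 45.7 44.9
-150 116 -40.4 45.4 45.0
-140 118 -38.0 47.6 44.5
-130 111 -38.4 47.3 44.3
-120 53 -38.5 46.9 44.7
```

View pics/t3.png

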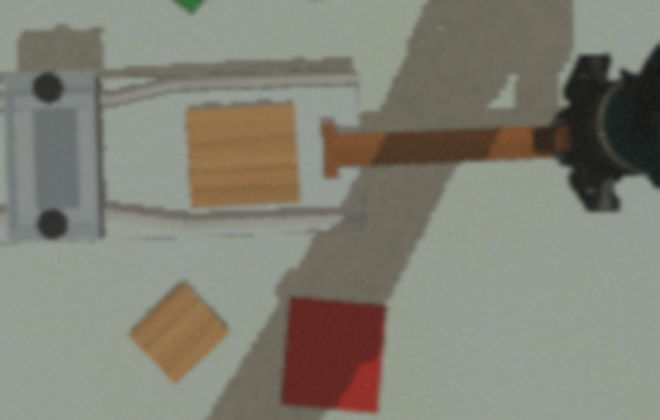

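Nose is centred behind the tail: at (328,150) in the crop, tail at (297,153), a 27 mm gap. I lower onto the bed.

Call:
{"op": "move_arm", "data": {"rows": [[[0,0,0],[0,0,0.005],0.0],[[0,0,0],[0,0,0.0085],0.0],[[0,0,0],[0,0,0.0095],0.0],[[0,0,0],[0,0,0.0095],0.0]]}}

```text
clock: 5.8
tcp_pos: [0.5475, -0.3361, 0.0878]
ee_rot: [0.682, 0.731, -0.0, -0.0]
force: [0.1, 0.2, -0.7]
finger_gap: 0.021
```

Call:
{"op": "move_arm", "data": {"rows": [[[0,0,0],[0.005,0,0],0.0],[[0,0,0],[0.01,0,0],0.0],[[0,0,0],[0.016,0,0],0.0],[[0,0,0],[0.021,0,0],0.0],[[0,0,0],[0.026,0,0],0.0],[[0,0,0],[0.031,0,0],0.0],[[0,0,0],[0.036,0,0],0.0],[[0,0,0],[0.04,0,0],0.0]]}}

```text
clock: 6.8
tcp_pos: [0.5448, -0.296, 0.0878]
ee_rot: [0.682, 0.731, 0.0, 0.0]
force: [0.2, -0.1, -1.1]
finger_gap: 0.0219
```

```bash
python3 -c "
from st import *
state()"
```

```text
t 6.8 tcp [ 544.8 -296.    87.8] press xy -414.4 2.2 head 93.95 tilt [-1.e-04  1.e-04 -1.e+00] F [ 0.2 -0.1 -1.1] M [-0.19  0.01  0.01]
```

Call:
{"op": "move_arm", "data": {"rows": [[[0,0,0],[0.004,0,0.0005],0.0],[[0,0,0],[0.008,0,0.001],0.0],[[0,0,0],[0.012,0,0.0015],0.0],[[0,0,0],[0.016,0,0.0015],0.0],[[0,0,0],[0.02,0,0.0015],0.0],[[0,0,0],[0.024,0,0.0015],0.0],[[0,0,0],[0.028,0,0.0015],0.0],[[0,0,0],[0.032,0,0.0015],0.0]]}}

```text
clock: 7.8
tcp_pos: [0.5425, -0.264, 0.0863]
ee_rot: [0.682, 0.731, -0.0, -0.0]
force: [-0.9, -0.4, 0.0]
finger_gap: 0.0216
```

Call:
{"op": "move_arm", "data": {"rows": [[[0,0,0],[0.004,0,0],0.0],[[0,0,0],[0.008,0,0],0.0],[[0,0,0],[0.012,0,0],0.0],[[0,0,0],[0.016,0,0],0.0],[[0,0,0],[0.02,0,0],0.0],[[0,0,0],[0.024,0,0],0.0],[[0,0,0],[0.028,0,0],0.0],[[0,0,0],[0.032,0,0],0.0]]}}

```text
clock: 8.8
tcp_pos: [0.5405, -0.2321, 0.0864]
ee_rot: [0.682, 0.731, 0.0, 0.0]
force: [0.3, -1.5, -0.8]
finger_gap: 0.0214
```

```bash
python3 - <<'E'
from st import *
state()
s=robot.snapshot("top");np.savez("pics/top3.npz",**s)
hsv=cv2.cvtColor(s["pixels"],cv2.COLOR_BGR2HSV)
show("t4",s,120,400,150,250,2.8)
C=cloud(s)*1000
m=(hsv[...,1]>90)&(hsv[...,0]<25)&(C[...,2]>30)&(C[...,2]<60)&(C[...,0]>450)&(C[...,0]<600)&(C[...,1]>-300)&(C[...,1]<90)
q=C[m]
X=(q[:,:2]-P0)@u;Y=(q[:,:2]-P0)@n
for x in range(-300,-20,10):
    t=abs(X-x)<5
    if t.sum():print(x,t.sum(),Y[t].min().round(1),Y[t].max().round(1),np.median(q[t,2]).round(1))
E
```

```text
t 8.8 tcp [ 540.5 -232.1   86.4] press xy -350.4 2.0 head 93.94 tilt [-0.e+00  3.e-04 -1.e+00] F [ 0.3 -1.5 -0.8] M [-0.22 -0.08 -0.11]
-300 39 -12.8 12.9 38.6
-290 33 -13.1 12.2 39.3
-280 39 -13.5 11.9 39.1
-270 28 -11.2 11.4 39.1
-260 34 -11.5 11.1 39.8
-250 33 -11.9 10.6 39.6
-240 33 -12.1 13.1 39.2
-230 39 -12.7 12.6 39.3
-220 35 -13.1 12.2 39.3
-210 35 -13.4 12.0 39.9
-200 40 -13.7 11.5 38.5
-190 33 -14.4 13.6 39.7
-180 42 -14.7 13.4 39.7
-170 36 -12.4 12.9 39.0
-160 34 -12.5 12.7 41.0
-150 53 -24.0 23.1 39.5
-140 77 -40.6 44.6 43.3
-130 114 -41.1 44.5 44.3
-120 116 -41.5 44.2 44.5
-110 119 -41.9 43.8 44.5
-100 111 -41.9 45.8 44.5
-90 118 -39.8 45.7 44.9
-80 116 -40.4 45.3 44.8
-70 115 -40.9 45.0 44.9
-60 118 -41.1 44.5 44.8
-50 116 -41.5 44.1 44.6
-40 59 -41.7 43.8 44.3
```

View pics/t4.png

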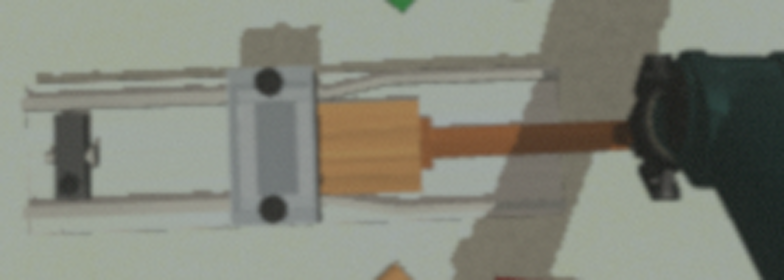

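Board's front is at the guard (318,145), centred in the lane; nose is on the tail at (420,140). Now slower, into the roller.

Call:
{"op": "move_arm", "data": {"rows": [[[0,0,0],[0.003,0,0],0.0],[[0,0,0],[0.006,0,0],0.0],[[0,0,0],[0.009,0,0],0.0],[[0,0,0],[0.012,0,0],0.0],[[0,0,0],[0.015,0,0],0.0],[[0,0,0],[0.018,0,0],0.0],[[0,0,0],[0.021,0,0],0.0],[[0,0,0],[0.024,0,0],0.0]]}}

```text
clock: 9.85
tcp_pos: [0.5387, -0.2083, 0.0863]
ee_rot: [0.682, 0.731, 0.0, 0.0]
force: [0.5, -1.9, -0.5]
finger_gap: 0.0214
```

Call:
{"op": "move_arm", "data": {"rows": [[[0,0,0],[0.001,0,0],0.0],[[0,0,0],[0.002,0,0],0.0],[[0,0,0],[0.003,0,0],0.0],[[0,0,0],[0.004,0,0],0.0],[[0,0,0],[0.005,0,0],0.0],[[0,0,0],[0.006,0,0],0.0]]}}

```text
clock: 10.6
tcp_pos: [0.5383, -0.2037, 0.0865]
ee_rot: [0.683, 0.731, -0.0, 0.001]
force: [0.9, -5.1, -0.1]
finger_gap: 0.0214
```

Call:
{"op": "move_arm", "data": {"rows": [[[0,0,0],[0.001,0,0],0.0],[[0,0,0],[0.002,0,0],0.0],[[0,0,0],[0.003,0,0],0.0]]}}

```text
clock: 10.98
tcp_pos: [0.5383, -0.2034, 0.0869]
ee_rot: [0.683, 0.73, -0.001, 0.002]
force: [0.7, -9.8, 2.8]
finger_gap: 0.0214
```

Call:
{"op": "move_arm", "data": {"rows": [[[0,0,0],[0.001,0,0],0.0],[[0,0,0],[0.002,0,0],0.0],[[0,0,0],[0.003,0,0],0.0]]}}

```text
clock: 11.35
tcp_pos: [0.5382, -0.2018, 0.0872]
ee_rot: [0.683, 0.73, -0.002, 0.003]
force: [0.8, -10.9, 3.7]
finger_gap: 0.021
```

```bash
python3 -c "
from st import *
state()"
```

```text
t 11.35 tcp [ 538.2 -201.8   87.2] press xy -320.0 2.1 head 93.79 tilt [-6.2e-03  8.0e-04 -1.0e+00] F [  0.8 -10.9   3.7] M [-2.01 -0.08 -0.04]
```

Call:
{"op": "move_arm", "data": {"rows": [[[0,0,0],[0.001,0,0],0.0],[[0,0,0],[0.002,0,0],0.0]]}}

```text
clock: 11.6
tcp_pos: [0.538, -0.1994, 0.0871]
ee_rot: [0.683, 0.73, -0.002, 0.002]
force: [1.4, -9.8, 2.8]
finger_gap: 0.0212
```

Call:
{"op": "move_arm", "data": {"rows": [[[0,0,0],[0.001,0,0],0.0],[[0,0,0],[0.002,0,0],0.0]]}}

```text
clock: 11.85
tcp_pos: [0.5379, -0.1968, 0.087]
ee_rot: [0.683, 0.73, -0.001, 0.002]
force: [1.1, -9.1, 1.9]
finger_gap: 0.0212
```

Call:
{"op": "move_arm", "data": {"rows": [[[0,0,0],[0.001,0,0],0.0],[[0,0,0],[0.002,0,0],0.0]]}}

```text
clock: 12.1
tcp_pos: [0.5377, -0.1941, 0.0869]
ee_rot: [0.683, 0.73, -0.001, 0.002]
force: [1.4, -7.0, 0.1]
finger_gap: 0.0216
```

Call:
{"op": "move_arm", "data": {"rows": [[[0,0,0],[0.001,0,0],0.0],[[0,0,0],[0.002,0,0],0.0]]}}

```text
clock: 12.35
tcp_pos: [0.5375, -0.1915, 0.0868]
ee_rot: [0.683, 0.73, -0.001, 0.001]
force: [0.7, -6.5, 2.3]
finger_gap: 0.0213
```

Call:
{"op": "move_arm", "data": {"rows": [[[0,0,0],[0.002,0,0],0.0],[[0,0,0],[0.005,0,0],0.0],[[0,0,0],[0.008,0,0],0.0],[[0,0,0],[0.011,0,0],0.0],[[0,0,0],[0.014,0,0],0.0],[[0,0,0],[0.017,0,0],0.0],[[0,0,0],[0.02,0,0],0.0],[[0,0,0],[0.023,0,0],0.0]]}}

```text
clock: 13.35
tcp_pos: [0.5359, -0.1685, 0.0868]
ee_rot: [0.683, 0.73, -0.001, 0.001]
force: [0.5, -8.3, 1.8]
finger_gap: 0.0213
```

Call:
{"op": "move_arm", "data": {"rows": [[[0,0,0],[0.003,0,0],0.0],[[0,0,0],[0.006,0,0],0.0],[[0,0,0],[0.009,0,0],0.0],[[0,0,0],[0.012,0,0],0.0],[[0,0,0],[0.015,0,0],0.0],[[0,0,0],[0.018,0,0],0.0],[[0,0,0],[0.021,0,0],0.0],[[0,0,0],[0.024,0,0],0.0]]}}

```text
clock: 14.35
tcp_pos: [0.5342, -0.145, 0.0868]
ee_rot: [0.683, 0.73, -0.001, 0.001]
force: [0.6, -8.0, 1.6]
finger_gap: 0.0213
```

```bash
python3 -c "
from st import *
state()"
```

```text
t 14.35 tcp [ 534.2 -145.    86.8] press xy -263.1 2.2 head 93.81 tilt [-3.9e-03  1.0e-04 -1.0e+00] F [ 0.6 -8.   1.6] M [-1.53 -0.19 -0.16]
```

Call:
{"op": "move_arm", "data": {"rows": [[[0,0,0],[0.003,0,0],0.0],[[0,0,0],[0.006,0,0],0.0],[[0,0,0],[0.009,0,0],0.0],[[0,0,0],[0.012,0,0],0.0],[[0,0,0],[0.015,0,0],0.0],[[0,0,0],[0.018,0,0],0.0],[[0,0,0],[0.021,0,0],0.0],[[0,0,0],[0.024,0,0],0.0]]}}

```text
clock: 15.35
tcp_pos: [0.5324, -0.1209, 0.0867]
ee_rot: [0.683, 0.73, -0.001, 0.001]
force: [2.0, -8.5, 1.9]
finger_gap: 0.0212
```

Call:
{"op": "move_arm", "data": {"rows": [[[0,0,0],[0.003,0,0],0.0],[[0,0,0],[0.006,0,0],0.0],[[0,0,0],[0.009,0,0],0.0],[[0,0,0],[0.012,0,0],0.0],[[0,0,0],[0.015,0,0],0.0],[[0,0,0],[0.018,0,0],0.0],[[0,0,0],[0.02,0,0],0.0],[[0,0,0],[0.022,0,0],0.0]]}}

```text
clock: 16.35
tcp_pos: [0.5308, -0.0988, 0.0867]
ee_rot: [0.683, 0.73, -0.001, 0.001]
force: [1.4, -7.0, 1.4]
finger_gap: 0.0212
```

Call:
{"op": "move_arm", "data": {"rows": [[[0,0,0],[0.002,0,0],0.0],[[0,0,0],[0.004,0,0],0.0],[[0,0,0],[0.006,0,0],0.0],[[0,0,0],[0.008,0,0],0.0],[[0,0,0],[0.01,0,0],0.0],[[0,0,0],[0.012,0,0],0.0],[[0,0,0],[0.014,0,0],0.0],[[0,0,0],[0.016,0,0],0.0]]}}

```text
clock: 17.35
tcp_pos: [0.5294, -0.0789, 0.0862]
ee_rot: [0.682, 0.731, 0.0, -0.0]
force: [0.6, -0.1, -1.8]
finger_gap: 0.0212
```

```bash
python3 - <<'E'
from st import *
state()
s=robot.snapshot("top");np.savez("pics/top4.npz",**s)
show("t5",s,120,400,150,250,2.8)
hsv=cv2.cvtColor(s["pixels"],cv2.COLOR_BGR2HSV)
C=cloud(s)*1000
X=(C[...,:2]-P0)@u;Y=(C[...,:2]-P0)@n
m=(hsv[...,1]>90)&(hsv[...,0]<25)&(C[...,2]>30)&(C[...,2]<60)&(X>35)&(X<220)&(abs(Y)<60)
for x in range(40,220,10):
    t=m&(abs(X-x)<5)
    if t.sum():print(x,t.sum(),Y[t].min().round(1),Y[t].max().round(1),np.median(C[t][:,2]).round(1))
print("board front x",np.percentile(X[m],[95,99,100]))
b=(abs(Y)<30)&(X>120)&(X<230)
for x in range(130,230,4):
    t=b&(abs(X-x)<2)
    print(x,np.percentile(C[t][:,2],[10,50,90]).round(0),np.median(hsv[t][:,2]))
E
```

```text
t 17.35 tcp [529.4 -78.9  86.2] press xy -196.8 2.3 head 93.99 tilt [ 8.e-04 -5.e-04 -1.e+00] F [ 0.6 -0.1 -1.8] M [-0.26 -0.18 -0.15]
50 42 -39.9 42.6 44.5
60 117 -40.2 45.2 44.3
70 116 -40.9 44.8 45.0
80 116 -40.9 44.4 45.0
90 117 -41.4 44.1 45.2
100 116 -41.8 43.7 44.8
110 87 -42.2 43.3 45.2
board front x [109.56120135 112.4085106  113.18397283]
130 [29. 31. 34.] 175.0
134 [28. 31. 33.] 175.0
138 [29. 32. 34.] 175.0
142 [28. 31. 34.] 175.0
146 [28. 31. 33.] 175.0
150 [28. 30. 33.] 175.0
154 [28. 31. 33.] 175.0
158 [27. 31. 34.] 175.0
162 [28. 30. 33.] 175.0
166 [28. 32. 34.] 175.0
170 [29. 30. 33.] 175.0
174 [28. 31. 34.] 175.0
178 [29. 32. 51.] 164.0
182 [28. 32. 54.] 164.0
186 [30. 43. 55.] 93.5
190 [51. 54. 57.] 73.0
194 [53. 55. 61.] 77.0
198 [52. 54. 66.] 76.0
202 [53. 56. 67.] 77.0
206 [52. 56. 67.] 77.0
210 [53. 56. 61.] 77.0
214 [52. 55. 57.] 85.0
218 [48. 53. 56.] 118.0
222 [40. 49. 52.] 132.0
226 [29. 32. 48.] 152.0
```

View pics/t5.png

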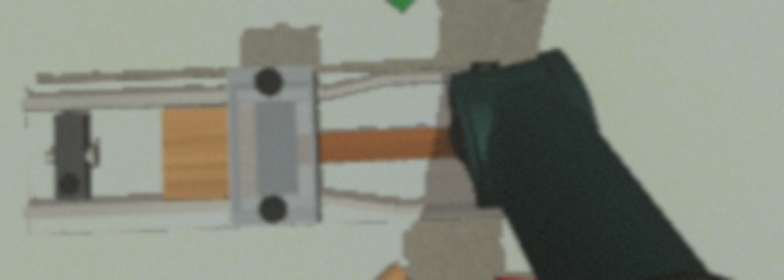

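Board is out on the far side, with its front at (162,150), about x=113 mm. The buffer head is at (97,152), about x=176, so roughly 60 mm remain.

Call:
{"op": "move_arm", "data": {"rows": [[[0,0,0],[0.003,0,0],0.0],[[0,0,0],[0.006,0,0],0.0],[[0,0,0],[0.009,0,0],0.0],[[0,0,0],[0.012,0,0],0.0],[[0,0,0],[0.015,0,0],0.0],[[0,0,0],[0.018,0,0],0.0],[[0,0,0],[0.021,0,0],0.0],[[0,0,0],[0.024,0,0],0.0]]}}

```text
clock: 18.4
tcp_pos: [0.528, -0.0556, 0.0863]
ee_rot: [0.682, 0.731, -0.0, -0.0]
force: [0.7, -0.2, -1.4]
finger_gap: 0.0214
```

Call:
{"op": "move_arm", "data": {"rows": [[[0,0,0],[0.003,0,0],0.0],[[0,0,0],[0.006,0,0],0.0],[[0,0,0],[0.009,0,0],0.0],[[0,0,0],[0.012,0,0],0.0],[[0,0,0],[0.015,0,0],0.0],[[0,0,0],[0.018,0,0],0.0],[[0,0,0],[0.021,0,0],0.0],[[0,0,0],[0.024,0,0],0.0]]}}

```text
clock: 19.4
tcp_pos: [0.5264, -0.0316, 0.0863]
ee_rot: [0.682, 0.731, -0.0, -0.0]
force: [-0.2, -0.9, -0.3]
finger_gap: 0.0212
```

Call:
{"op": "move_arm", "data": {"rows": [[[0,0,0],[0.001,0,0],0.0],[[0,0,0],[0.002,0,0],0.0],[[0,0,0],[0.003,0,0],0.0],[[0,0,0],[0.004,0,0],0.0]]}}

```text
clock: 19.9
tcp_pos: [0.5261, -0.0279, 0.0863]
ee_rot: [0.682, 0.731, -0.0, -0.0]
force: [-0.0, -1.6, -1.1]
finger_gap: 0.0214
```

Call:
{"op": "move_arm", "data": {"rows": [[[0,0,0],[0.001,0,0],0.0],[[0,0,0],[0.002,0,0],0.0],[[0,0,0],[0.003,0,0],0.0]]}}

```text
clock: 20.27
tcp_pos: [0.5259, -0.0248, 0.0863]
ee_rot: [0.682, 0.731, -0.0, -0.0]
force: [0.1, -1.2, 0.1]
finger_gap: 0.0218
```

Call:
{"op": "move_arm", "data": {"rows": [[[0,0,0],[0.001,0,0],0.0],[[0,0,0],[0.002,0,0],0.0],[[0,0,0],[0.003,0,0],0.0]]}}

```text
clock: 20.65
tcp_pos: [0.5258, -0.0218, 0.0863]
ee_rot: [0.682, 0.731, 0.0, 0.0]
force: [0.2, -0.7, -0.7]
finger_gap: 0.0215
```

Call:
{"op": "move_arm", "data": {"rows": [[[0,0,0],[0.001,0,0],0.0],[[0,0,0],[0.002,0,0],0.0]]}}

```text
clock: 20.9
tcp_pos: [0.5256, -0.0198, 0.0863]
ee_rot: [0.682, 0.731, -0.0, -0.0]
force: [0.2, -0.7, -0.9]
finger_gap: 0.0211
```

Call:
{"op": "move_arm", "data": {"rows": [[[0,0,0],[0.001,0,0],0.0],[[0,0,0],[0.002,0,0],0.0]]}}

```text
clock: 21.15
tcp_pos: [0.5255, -0.0178, 0.0863]
ee_rot: [0.682, 0.731, 0.0, -0.0]
force: [-0.1, -1.0, -1.6]
finger_gap: 0.021
```

Call:
{"op": "move_arm", "data": {"rows": [[[0,0,0],[0.001,0,0],0.0],[[0,0,0],[0.002,0,0],0.0]]}}

```text
clock: 21.4
tcp_pos: [0.5253, -0.0158, 0.0863]
ee_rot: [0.682, 0.731, -0.0, -0.0]
force: [0.0, -0.1, -1.2]
finger_gap: 0.0212
```

Call:
{"op": "move_arm", "data": {"rows": [[[0,0,0],[0.001,0,0],0.0],[[0,0,0],[0.002,0,0],0.0]]}}

```text
clock: 21.65
tcp_pos: [0.5252, -0.0143, 0.0863]
ee_rot: [0.682, 0.731, -0.0, 0.0]
force: [-0.1, -2.5, -1.1]
finger_gap: 0.0214
```

Call:
{"op": "move_arm", "data": {"rows": [[[0,0,0],[0.001,0,0],0.0],[[0,0,0],[0.002,0,0],0.0]]}}

```text
clock: 21.9
tcp_pos: [0.5251, -0.0142, 0.0865]
ee_rot: [0.683, 0.731, -0.001, 0.001]
force: [1.3, -7.8, 1.3]
finger_gap: 0.0211
```

```bash
python3 - <<'E'
from st import *
state()
s=robot.snapshot("top");np.savez("pics/top5.npz",**s)
show("t6",s,120,250,160,250,5)
hsv=cv2.cvtColor(s["pixels"],cv2.COLOR_BGR2HSV)
C=cloud(s)*1000
X=(C[...,:2]-P0)@u;Y=(C[...,:2]-P0)@n
m=(hsv[...,1]>90)&(hsv[...,0]<25)&(C[...,2]>40)&(C[...,2]<60)&(X>35)&(X<220)&(abs(Y)<60)
print(np.percentile(X[m],[0,1,99,100]))
E
```

```text
t 21.9 tcp [525.1 -14.2  86.5] press xy -132.0 2.2 head 93.87 tilt [-2.8e-03 -6.0e-04 -1.0e+00] F [ 1.3 -7.8  1.3] M [-1.37 -0.08  0.07]
[ 52.64559672  58.66089526 176.44302001 179.80027426]
```

View pics/t6.png

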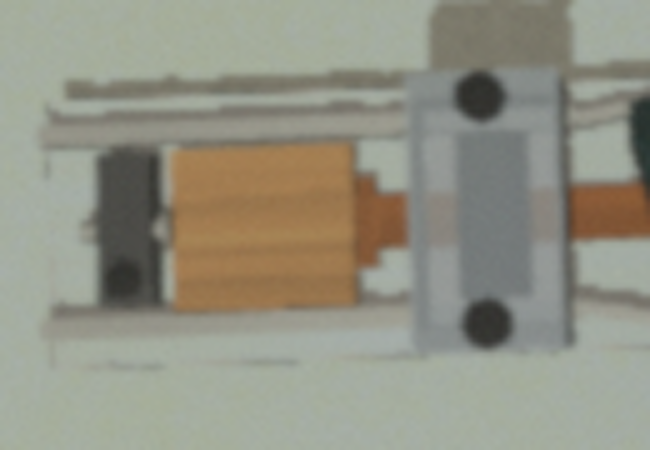

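Board is against the buffer head (160,230 in the crop) with no gap; nose is flat on the tail at (365,222). I press a little more, to about 10 N, and hold.

Call:
{"op": "move_arm", "data": {"rows": [[[0,0,0],[0.0005,0,0],0.0],[[0,0,0],[0.001,0,0],0.0],[[0,0,0],[0.001,0,0],0.0],[[0,0,0],[0.001,0,0],0.0]]}}

```text
clock: 22.45
tcp_pos: [0.525, -0.0142, 0.0866]
ee_rot: [0.683, 0.73, -0.002, 0.001]
force: [0.8, -7.3, 2.5]
finger_gap: 0.0214
```

```bash
python3 -c "
from st import *
state()"
```

```text
t 22.45 tcp [525.  -14.2  86.6] press xy -132.0 2.2 head 93.83 tilt [-3.7e-03 -7.0e-04 -1.0e+00] F [ 0.8 -7.3  2.5] M [-1.39 -0.06  0.05]
```

Call:
{"op": "move_arm", "data": {"rows": [[[0,0,0],[0.0005,0,0],0.0],[[0,0,0],[0.001,0,0],0.0],[[0,0,0],[0.001,0,0],0.0]]}}

```text
clock: 22.82
tcp_pos: [0.525, -0.0141, 0.0867]
ee_rot: [0.683, 0.73, -0.002, 0.001]
force: [1.3, -9.9, 3.1]
finger_gap: 0.0217
```

Call:
{"op": "move_arm", "data": {"rows": [[[0,0,0],[0.0006,0,0],0.0],[[0,0,0],[0.0006,0,0],0.0],[[0,0,0],[0.0006,0,0],0.0]]}}

```text
clock: 23.2
tcp_pos: [0.5249, -0.0141, 0.0867]
ee_rot: [0.683, 0.73, -0.002, 0.002]
force: [1.3, -10.1, 3.4]
finger_gap: 0.0213
```

Call:
{"op": "move_arm", "data": {"rows": [[[0,0,0],[-0.002,0,0],0.0],[[0,0,0],[-0.005,0,0],0.0],[[0,0,0],[-0.008,0,0],0.0],[[0,0,0],[-0.012,0,0],0.0],[[0,0,0],[-0.018,0,0],0.0],[[0,0,0],[-0.024,0,0],0.0],[[0,0,0],[-0.03,0,0],0.0],[[0,0,0],[-0.036,0,0],0.0]]}}

```text
clock: 24.2
tcp_pos: [0.5274, -0.0458, 0.0863]
ee_rot: [0.682, 0.731, -0.0, 0.0]
force: [0.4, -0.3, -1.3]
finger_gap: 0.0214
```

```bash
python3 - <<'E'
from st import *
state()
s=robot.snapshot("top")
hsv=cv2.cvtColor(s["pixels"],cv2.COLOR_BGR2HSV)
C=cloud(s)*1000
X=(C[...,:2]-P0)@u;Y=(C[...,:2]-P0)@n
m=(hsv[...,1]>90)&(hsv[...,0]<25)&(C[...,2]>40)&(C[...,2]<60)&(X>35)&(X<220)&(abs(Y)<60)
print(np.percentile(X[m],[0,1,5,95,99,100]))
E
```

```text
t 24.2 tcp [527.4 -45.8  86.3] press xy -163.6 2.1 head 93.94 tilt [-1.e-04 -0.e+00 -1.e+00] F [ 0.4 -0.3 -1.3] M [-0.05 -0.04  0.02]
[ 78.79826799  80.08601037  84.06160872 172.68141753 176.77508243
 179.17828356]
```

Call:
{"op": "move_arm", "data": {"rows": [[[0,0,0],[-0.015,0,0],0.0],[[0,0,0],[-0.035,0,0],0.0],[[0,0,0],[-0.055,0,0],0.0],[[0,0,0],[-0.075,0,0],0.0],[[0,0,0],[-0.095,0,0],0.0],[[0,0,0],[-0.115,0,0],0.0],[[0,0,0],[-0.135,0,0],0.0],[[0,0,0],[-0.155,0,0],0.0]]}}

```text
clock: 25.25
tcp_pos: [0.538, -0.2014, 0.0863]
ee_rot: [0.682, 0.731, -0.0, 0.0]
force: [-1.0, -1.0, -1.3]
finger_gap: 0.0214
```

Call:
{"op": "move_arm", "data": {"rows": [[[0,0,0],[-0.02,0,0],0.0],[[0,0,0],[-0.045,0,-0.01],0.0],[[0,0,0],[-0.075,0,-0.02],0.0],[[0,0,0],[-0.105,0,-0.03],0.0],[[0,0,0],[-0.135,0,-0.03],0.0],[[0,0,0],[-0.17,0,-0.03],0.0],[[0,0,0],[-0.207,0,-0.03],0.0],[[0,0,0],[-0.207,0,-0.03],0.0]]}}

```text
clock: 26.25
tcp_pos: [0.5508, -0.4123, 0.116]
ee_rot: [0.685, 0.729, -0.001, 0.001]
force: [-0.1, 0.2, -0.8]
finger_gap: 0.0216
```

```bash
python3 - <<'E'
from st import *
state()
s=robot.snapshot("top")
hsv=cv2.cvtColor(s["pixels"],cv2.COLOR_BGR2HSV)
C=cloud(s)*1000
m=(hsv[...,1]>90)&(hsv[...,0]<25)&(C[...,2]>45)&(C[...,2]<95)&(C[...,0]>480)&(C[...,0]<620)&(C[...,1]>-480)&(C[...,1]<-120)
q=C[m];print(len(q),"nose y",q[:,1].max(),"z=f(y)",np.polyfit(q[:,1],q[:,2],1),"head",90+np.degrees(np.arctan(-np.polyfit(q[:,1],q[:,0],1)[0])))
E
```

```text
t 26.25 tcp [ 550.8 -412.3  116. ] press xy -531.0 4.3 head 93.59 tilt [-3.2e-03 -3.0e-04 -1.0e+00] F [-0.1  0.2 -0.8] M [-0.09  0.03 -0.03]
781 nose y -200.35858172094729 z=f(y) [-1.68457210e-02  6.39199775e+01] head 93.46324999311824
```

Call:
{"op": "move_arm", "data": {"rows": [[[0,0.005,0],[0,0,0.02],0.0],[[0,0.014,0],[0,0,0.04],0.0],[[0,0.014,0],[0,0,0.052],0.0],[[0,0.014,0],[0,0,0.057],0.0],[[0,0.014,0],[0,0,0.058],0.0],[[0,0.014,0],[0,0,0.058],0.0]]}}

```text
clock: 27.05
tcp_pos: [0.5528, -0.4065, 0.0588]
ee_rot: [0.682, 0.731, 0.005, -0.005]
force: [-0.5, -0.5, -0.7]
finger_gap: 0.0211
```

Call:
{"op": "move_arm", "data": {"rows": [[[0,0,0],[0,0,0.001],0.0],[[0,0,0],[0,0,0.002],0.0]]}}

```text
clock: 27.3
tcp_pos: [0.5525, -0.4065, 0.0567]
ee_rot: [0.682, 0.731, 0.005, -0.005]
force: [1.3, 0.4, -1.5]
finger_gap: 0.0215
```

Call:
{"op": "move_arm", "data": {"rows": [[[0,0,0],[0,0,0.0005],0.0],[[0,0,0],[0,0,0.001],0.0]]}}

```text
clock: 27.55
tcp_pos: [0.5523, -0.4063, 0.0557]
ee_rot: [0.682, 0.731, 0.005, -0.005]
force: [-2.0, 0.8, 3.9]
finger_gap: 0.0214
```

```bash
python3 -c "
from st import *
state()"
```

```text
t 27.55 tcp [ 552.3 -406.3   55.7] press xy -525.0 2.3 head 93.95 tilt [ 1.390e-02 -2.000e-04 -9.999e-01] F [-2.   0.8  3.9] M [ 0.04  0.29 -0.04]
```

Contact at 3.9 N, so I release, then rise.

Call:
{"op": "move_arm", "data": {"rows": [[[0,0,0],[0,0,0],0.03],[[0,0,0],[0,0,0],0.06],[[0,0,0],[0,0,0],0.0854],[[0,0,0],[0,0,0],0.0854],[[0,0,0],[0,0,0],0.0854],[[0,0,0],[0,0,-0.02],0.0854],[[0,0,0],[0,0,-0.06],0.0854],[[0,0,0],[0,0,-0.11],0.0854]]}}

```text
clock: 28.55
tcp_pos: [0.552, -0.4076, 0.1669]
ee_rot: [0.682, 0.731, 0.005, -0.006]
force: [0.3, -0.1, 1.1]
finger_gap: 0.0854
```

Call:
{"op": "move_arm", "data": {"rows": [[[0,0,0],[-0.03,0.0,-0.03],0.0854],[[0,0,0],[-0.07,0.0,-0.06],0.0854],[[0,0,0],[-0.11,0.0,-0.06],0.0854],[[0,0,0],[-0.15,0.0,-0.06],0.0854],[[0,0,0],[-0.15,0,-0.06],0.0854]]}}

```text
clock: 29.18
tcp_pos: [0.5607, -0.5635, 0.2242]
ee_rot: [0.685, 0.729, 0.003, -0.004]
force: [0.5, 0.9, 1.1]
finger_gap: 0.0856
```

```bash
python3 - <<'E'
from st import *
state()
s=robot.snapshot("top");cv2.imwrite("pics/t7.png",s["pixels"])
hsv=cv2.cvtColor(s["pixels"],cv2.COLOR_BGR2HSV)
C=cloud(s)*1000
X=(C[...,:2]-P0)@u;Y=(C[...,:2]-P0)@n
w=(hsv[...,1]>90)&(hsv[...,0]<25)
m=w&(C[...,2]>40)&(C[...,2]<60)&(X>35)&(X<220)&(abs(Y)<60)
print("board X",np.percentile(X[m],[0,1,99,100]),"Y",np.percentile(Y[m],[1,99]))
m=w&(C[...,2]>2)&(C[...,2]<20)&(C[...,0]>480)&(C[...,0]<620)&(C[...,1]>-480)&(C[...,1]<-120)
q=C[m];print(len(q),"nose y",q[:,1].max(),"z=f(y)",np.polyfit(q[:,1],q[:,2],1),np.median(q[:,2]))
E
```

```text
t 29.175 tcp [ 560.7 -563.5  224.2] press xy -682.4 4.9 head 93.6 tilt [ 1.010e-02 -1.000e-04 -9.999e-01] F [0.5 0.9 1.1] M [0.04 0.01 0.03]
board X [ 78.70971614  80.12315588 176.94687871 179.09898649] Y [-41.92118913  44.20330606]
711 nose y -195.92651265065885 z=f(y) [-1.50501776e-03  7.67304166e+00] 8.11848036703866
```

View pics/t7.png

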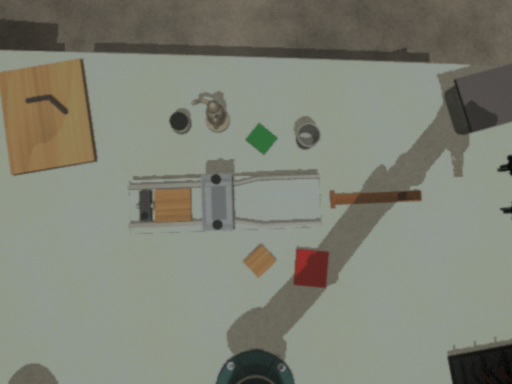

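The board is at the stop (173,204). The stick lies flat on the bench, nose at (332,198) just beyond the bed end at (321,198). The bystanders are unmoved and the arm is clear.

```bash
python3 -c "
from workcell import robot
print(robot.hand_in())"
```

```text
the job is handed in; nothing more can be done
None
```

The board is seated against the buffer of the end stop. The stick lies flat on the bench off the press, and the job is handed in at about 29 s.

- **Push:** I took the stick by its handle and pushed the board under the guard and roller. The highest push I read was about 11 N, at the roller. Forces were only read at the end of each move, so a brief higher peak in between can't be ruled out.
- **Seating:** I felt the buffer and pushed up to about 10 N. The last two readings before drawing back were 9.9 and 10.1 N.
- **Board:** After I withdrew the stick, the last check put its tail about 79 mm past the roller axis. That is unchanged from just after seating.
- **Stick:** Its top is level at 8 mm, and its nose is about 30 mm clear of the bed end.
- **Bystanders:** The cup, figurine and jar look the same in the first and last top pictures; I judged this by eye only. The arm ended clear of everything.

One check disagreed: the stick tipped about 1° nose-down in the grip while pushing. I corrected for that when laying it down.

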